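# Park the tall spray bottle in its empty bay

## Robot

A 7-joint arm with a two-finger parallel gripper is mounted at the origin on the work surface. World frame = base frame: x ahead of the robot, y to its left, z up, the work surface at z = 0. Lengths are in mm, angles in rad, forces in N, time in s.
With the tool pointing down it reaches from about 425 to 800 mm from the base axis. Payload 8.3 kg.
Tool frame: the origin (TCP) lies between the finger pads; the fingertips stand env.nose_length ahead of it and the grasp point (between the pads) lies 5 mm behind it (env.nose_length is the distance from the TCP to the fingertips, in mm); z points along the fingers, y is the line along which they close (so a half turn about z gives the same grasp; the last joint's range is limited). The gripper opens to 85 mm and grips with 20 to 120 N. Pads are 22 mm wide; open, the fingers measure 114 mm over their backs; the gripper's body (76 mm by 85 mm) begins 54 mm behind the grasp point. The pads swing forward as they close: fully open they stand 13 mm farther back than shut.
Start: joints at [-1.392, 0.383, 0.016, 1.37, -0.006, 1.388, -0.046], TCP at [149.606, 606.813, 245.279] pointing down, gripper open.
Joint ranges: [-2.95, 2.95], [-0.25, 2.06], [-1.52, 1.56], [0.18, 2.33], [-1.44, 4.58], [0.02, 2.06], [-3.01, 3.01]. Speed limits (rad/s): [2.39, 2.39, 3.01, 3.01, 3.14, 3.14, 3.14].

## Interface

Orientations are given as a unit quaternion [x, y, z, w].
In Python, from rig import env gives the robot as it stands.
- The arm moves only by the shell command python3 -m crank 'ROWS' [FORCE]. ROWS is JSON, a list that holds one entry, the list of rows, each a list of 7 numbers: the finger opening in mm, from 0 to 85.4, then the shift along the world's x, y, z in units of 30 mm (1.0 is 30 mm), then the turn, a rotation vector about the world's x, y, z in units of 5 degrees (1.0 is 5 degrees). In form: [[[gripper, tx, ty, tz, rx, ry, rz], ...]]. A call has 1 to 8 rows; each row is the pose to reach, as a shift and turn from the pose commanded when the call began; what a row does not reach only later rows make up. A row lasts 1/12 s, in which the tool goes at most 41.7 mm and 7.16 degrees, less where a joint would pass 70% of its speed; a pose out of reach is approached as far as the arm can. A call with a gripper value outside its range is refused whole. The fingers move at their own pace and stop on an object; FORCE is the grip in N (left out, the last holds). Time passes only in rows, so rows that repeat a pose let the fingers close. It gives the time, the measured TCP pose, the force, the opening and the grip force at its end, in the units of the state.
- env.sense(): the state, without advancing time (a new reading comes with each control period).
- env.read_camera(name): name is "side" or "top"; returns (picture, depth): 384x512x3 uint8, blue, green, red; 384x512 float32, mm along the optical axis (not along the pixel's ray), 0 where there is no reading.
- env.camera_model(name): a dict with "vertical_fov" (degrees; the focal length in pixels is half the picture's height over the tangent of half this angle, whatever the lens; pixels are square), "cx", "cy" (the principal point, pixels), "dist_coeffs" ([k1, k2, p1, p2, k3] as OpenCV has them; the pictures are not rectified), "R" (3x3) and "t" (3): a world point X has camera coordinates R X + t. Camera axes: x right, y down, z forward; pixel columns grow to the right and rows downward; lengths in mm; the calibration is good to about 2 mm. A picture is of the moment at which its call begins. camera_model takes no time and is no camera call.
- env.hand_in(): hands the job in; it is judged then, once.
The state is a dict: "time_s": time; "joints": joint angles; "qvel": joint speeds; "joint_torque": joint torques, N m; "eef_pos": TCP position; "tcp_rot": TCP orientation; "contact_force": force on the tool from outside, world axes, zero at the start; "wrist_torque": the same for the moment, N m; "finger_gap": opening from 0.0 (shut) to 1.0 (fully open); "grip_force": force on a finger pad.
Only numpy, scipy, OpenCV 4.12 (cv2) and the standard library are available. Lean on these libraries where they do the work, as an engineer would, in place of code of your own. Each camera call takes 0.05 s, during which the arm holds its last target. There are 200 camera calls.

## Task

Push the tall spray bottle across the bench into the empty bottle bay until it stands all the way in, against the bay's back wall. Do not pick it up: slide it upright, pushing low enough on its body that it does not tip. Leave everything else, the short bottle and the jar in the other bay included, where it stands.

Things in the scene. Friction and masses are not known exactly. Their poses are not given: they have to be found in the camera images.
- spray: tall slim white spray bottle with a black pump head, loose, about 0.26 kg: round straight body 50 mm across up to 118 mm high, then a neck 23 mm across and a head 34 x 18 mm; 190 mm high in all. Origin at the centre of its underside, z axis up. It stands on the bench (z = 0) and slides with ordinary plastic friction: pushed within about 25 mm of the bench it slides, pushed high it tips
- bay_free: Empty bay, fixed, black, U-shaped from above: side and back walls 6 mm thick, 20 mm high, no raised floor; inside 84 mm wide (y), 52 mm deep (x). Origin on the bench in the middle of the inside; +x points into the bay, back wall's inner face at x = +26 mm; the mouth at x = -26 mm opens to the robot's right, -y (turned up to 0.3 rad either way). Parked, the bottle's axis is near the bay's origin
- bay_taken: Bay like the empty one (same shape, size and axes), with the squat jar standing in it
- jar: squat amber glass jar with black lid, 62 mm across, 55 mm high, standing in the taken bay; a bystander. Origin at the centre of its underside
- drops: short slim bottle, 36 mm across, 95 mm high; a bystander. Origin at the centre of its underside
- loupe: black stepped eye loupe, 48 mm across, 42 mm high; a bystander. Origin at the centre of its underside
- ring_lens: black-rimmed round lens lying flat, 56 mm across, 9 mm high, with a tab; a bystander. Origin at the centre of its underside
- lens_plate1: clear rectangular lens plate lying flat, 30 x 100 x 5 mm; a bystander. Origin at the centre of its underside
- lens_plate2: clear rectangular lens plate lying flat, 30 x 100 x 5 mm; a bystander. Origin at the centre of its underside
- driver: screwdriver lying on the bench, 150 mm long; a bystander. Origin at the centre of its underside
- head_magnifier: white head-worn magnifier with a black dial and a clear lens, about 215 x 115 mm, 52 mm high; a bystander. Origin at the centre of its underside
Things that resemble listed ones, but are neither listed nor needed, are in the scene too. What is shaped like the bay_free but red or turquoise is not meant.

How it is judged:
By the outcome, as a careful person would: the job done as asked, in the order asked, and still so for the second after the job is handed in, with the robot touching nothing.
It also fails if it takes over 54 s, if anything falls off the work surface, if the arm or the gripper's body presses on something with over 40 N, if the wrist force passes 120 N, or if a joint passes its speed limit or range.

## Working session

There is one attempt and no reset: what is moved stays moved. The work goes in short steps, Python scripts to look and compute and a shell command to move; the robot and the scene stay as the last step left them, time stands still between calls to the robot, and variables do not carry over. Pictures are saved under pics/ and viewed, at most 10 in all, crops included, and the job is handed in when it is done.

```bash
mkdir -p pics; cat > h.py <<'E'
import numpy as np, cv2
from rig import env
def K(n):
    m=env.camera_model(n); f=192/np.tan(np.radians(m["vertical_fov"])/2)
    return np.array([[f,0,m["cx"]],[0,f,m["cy"]],[0,0,1]]),np.array(m["dist_coeffs"],float),np.array(m["R"]),np.array(m["t"]).ravel()
def plane(n,px,z):
    k,d,R,t=K(n); p=cv2.undistortPoints(np.array(px,float).reshape(-1,1,2),k,d).reshape(-1,2)
    r=np.c_[p,np.ones(len(p))]@R; c=-R.T@t
    return c+r*((z-c[2])/r[:,2])[:,None]
def cloud(n,depth):
    k,d,R,t=K(n); v,u=np.mgrid[:384,:512]
    p=cv2.undistortPoints(np.c_[u.ravel(),v.ravel()].astype(float).reshape(-1,1,2),k,d).reshape(-1,2)
    P=(np.c_[p,np.ones(len(p))]*depth.reshape(-1,1)-t)@R
    P[depth.ravel()<=0]=np.nan
    return P.reshape(384,512,3)
E
python3 - <<'E'
from h import *
for n in("top","side"):
    a,d=env.read_camera(n); cv2.imwrite(f"pics/{n}0.png",a); np.savez(f"{n}0.npz",a=a,d=d)
    k,_,R,t=K(n); print(n,-R.T@t,R[2],k[0,0])
print(env.nose_length,env.sense())
E
```

```text
top [ 390.3743837    1.1967199 1024.8417527] [ 0.16125823  0.02341158 -0.98663452] 394.5311008694499
side [-118.04301534 -917.38620365  743.40233298] [ 0.50464664  0.67546228 -0.53766391] 457.9090158152045
14.0 {'time_s': 0.1, 'joints': array([-1.39193164,  0.38423406,  0.01637326,  1.37105541, -0.00630581,
        1.38818156, -0.04651266]), 'qvel': array([-0.00223949, -0.00074225,  0.0003106 , -0.00201594, -0.00067173,
       -0.00100833, -0.00072024]), 'joint_torque': array([ 3.06959482e-03, -6.29121208e+01,  8.47233944e-01, -3.72764647e+01,
        1.67769397e-02,  1.01969196e-02, -3.23207428e-05]), 'eef_pos': array([149.49303289, 606.41878283, 244.32608665]), 'tcp_rot': array([ 1.20562645e-01,  9.92705300e-01, -9.09326554e-04, -9.86083169e-05]), 'contact_force': array([-0.44491081, -0.01721936,  0.48568606]), 'wrist_torque': array([-0.01678708, -0.02125987, -0.01037135]), 'grip_force': 0.0, 'finger_gap': 0.9985246058513004}
```

View pics/top0.png

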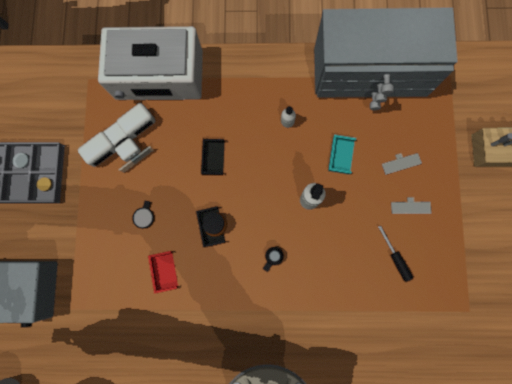

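View pics/side0.png

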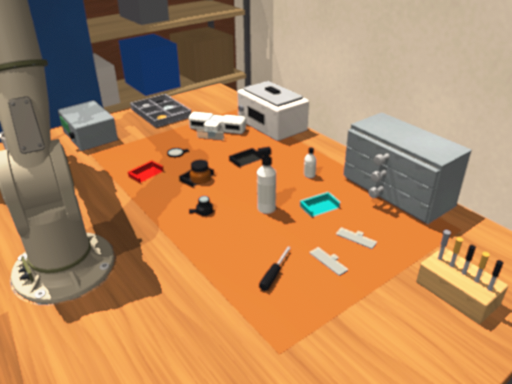

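The top view shows the spray at about (313,197), the empty black bay at (213,157) with its mouth to the right, and the taken bay with the jar at (211,227). The drops bottle is at (289,117) and the turquoise decoy at (342,154). The side view agrees, with the spray at (266,190).

```bash
python3 - <<'E'
from h import *
from scipy import ndimage
T=np.load("top0.npz"); S=np.load("side0.npz")
Pt=cloud("top",T["d"]); Ps=cloud("side",S["d"])
print("bench z",np.nanmedian(Pt[280:300,300:350,2]),np.nanmedian(Ps[230:250,180:220,2]))
# spray body by side view, slices of height
for n,P,(u0,u1,v0,v1) in(("side",Ps,(245,290,140,220)),("top",Pt,(298,332,178,215))):
    q=P[v0:v1,u0:u1].reshape(-1,3)
    for lo,hi in((20,50),(50,100),(100,118),(165,200)):
        s=q[(q[:,2]>lo)&(q[:,2]<hi)]
        if len(s)>5:
            A=np.c_[2*s[:,:2],np.ones(len(s))]; c=np.linalg.lstsq(A,(s[:,:2]**2).sum(1),rcond=None)[0]
            print(n,lo,len(s),s.mean(0).round(1),s.min(0).round(),s.max(0).round(),"circle",c[:2].round(1),np.sqrt(c[2]+c[:2]@c[:2]).round(1))
# black bays from top
g=T["a"].max(2)
for name,(u0,u1,v0,v1) in(("free",(195,232,132,182)),("taken",(190,230,200,250))):
    m=np.zeros_like(g); m[v0:v1,u0:u1]=(g[v0:v1,u0:u1]<60)
    l,nn=ndimage.label(m); sz=ndimage.sum(m,l,range(1,nn+1)); b=(l==1+np.argmax(sz))
    px=np.argwhere(b)[:,::-1]
    for z in(0,20):
        W=plane("top",px,z)[:,:2].astype(np.float32); r=cv2.minAreaRect(W); print(name,z,len(px),r,cv2.boxPoints(r).round().tolist())
    q=Pt[b]; print("z pct",np.nanpercentile(q[:,2],[5,50,95]))
# drops
q=Pt[100:130,275:302].reshape(-1,3); q=q[q[:,2]>50]; print("drops",q.mean(0),q.min(0),q.max(0))
# all things above 12 mm near the route
hh=(Pt[...,2]>12)&(Pt[...,0]>350)&(Pt[...,0]<800)&(abs(Pt[...,1])<350)
l,nn=ndimage.label(hh)
for i in range(1,nn+1):
    q=Pt[l==i]
    if len(q)>15: print(len(q),q.min(0).round(),q.max(0).round())
c=T["a"][125:260,180:345]; cv2.imwrite("pics/crop0.png",cv2.resize(c,None,fx=4.4,fy=4.4,interpolation=cv2.INTER_CUBIC))
E
```

```text
bench z -0.12327830490127278 0.24411108956885924
side 20 161 [ 516.  -124.2   35.3] [ 500. -138.   20.] [685. 161.  50.] circle [614.4   1.2] 162.3
side 50 298 [ 515.7 -125.9   75.3] [ 500. -138.   50.] [ 548. -100.  100.] circle [ 526.4 -111.6] 23.7
side 100 122 [ 516.4 -125.3  109.6] [ 501. -137.  100.] [545. -97. 118.] circle [ 526.3 -111.7] 23.1
side 165 129 [ 518.2 -112.7  181. ] [ 502. -123.  165.] [538. -96. 191.] circle [ 519.7 -108.9] 11.7
top 20 28 [510.  -94.7  36.2] [ 501. -118.   21.] [532. -83.  50.] circle [ 526.2 -108.7] 25.3
top 50 71 [510.9 -96.1  76.6] [ 501. -122.   50.] [539. -83. 100.] circle [ 526.2 -108.8] 25.1
top 100 46 [ 512.6 -104.3  112.5] [ 501. -133.  101.] [551. -84. 118.] circle [ 526.3 -108.4] 24.3
top 165 142 [ 519.4 -106.   188. ] [ 503. -119.  175.] [538. -93. 192.] circle [ 519.6 -106.1] 11.4
free 0 771 ((644.1951904296875, 144.6492462158203), (59.059593200683594, 96.74220275878906), 89.08092498779297) [[595.0, 116.0], [692.0, 114.0], [693.0, 173.0], [596.0, 175.0]]
free 20 771 ((639.2418823242188, 141.84974670410156), (57.90704345703125, 94.8542
[... 489 characters left out ...]
 182.0]]
z pct [-1.54930603 20.45199544 56.00616148]
drops [734.00673239 -53.28393462  72.77755125] [721.70146507 -70.37575249  50.2469458 ] [751.74159774 -36.90715438  98.73742525]
417 [ 758. -295.   28.] [ 800. -265.  163.]
469 [697. 303.  13.] [776. 350.  54.]
230 [720. -71.  12.] [752. -36.  99.]
215 [ 593. -232.   13.] [ 697. -160.   25.]
209 [592. 115.  12.] [688. 174.  24.]
186 [626. 307.  12.] [677. 350.  54.]
489 [ 501. -133.   13.] [551. -83. 192.]
202 [404. 109.  13.] [509. 185.  23.]
474 [432. 104.  13.] [493. 160.  60.]
31 [ 422. -300.   12.] [ 455. -284.   18.]
234 [ 351. -349.   12.] [ 422. -300.   29.]
280 [360. -38.  16.] [404.   5.  46.]
95 [352. 246.  14.] [394. 304.  24.]
```

View pics/crop0.png

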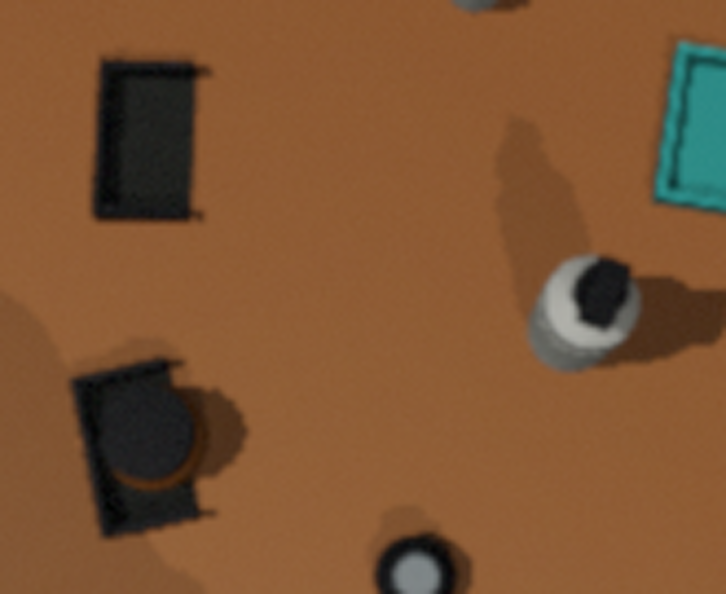

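The spray's axis is at (526,-110). The bay is nearly square to the world: centre line x≈639, mouth y≈113, back face y≈165, so the parked axis is at y≈140.

The plan is to part the fingers about 36 mm as a cradle and tilt the tool about 45° so its body trails behind the tall bottle. I push low and diagonally at first, then straight along +y.

```bash
python3 -m crank '[[[36,11,-9,2.5,0,0,-11],[36,11,-9,2.5,0,0,-11],[36,11,-9,2.5,0,0,-11],[36,11,-9,2.5,0,0,-11],[36,11,-9,2.5,0,0,-11],[36,11,-9,2.5,0,0,-11],[36,11,-9,2.5,0,0,-11],[36,11,-9,2.5,0,0,-11]]]' 20
```

```text
time_s: 0.77
eef_pos: [404.8, 397.2, 303.2]
tcp_rot: [0.568, 0.823, -0.0, -0.0]
contact_force: [0.4, 0.5, 0.1]
finger_gap: 0.426
grip_force: 0.0
```

```bash
python3 -m crank '[[[36,3.2,-10.5,0.6,0,0,-4],[36,3.2,-10.5,0.6,0,0,-4],[36,3.2,-10.5,0.6,0,0,-4],[36,3.2,-10.5,0.6,0,0,-4],[36,3.2,-10.5,0.6,0,0,-4],[36,3.2,-10.5,0.6,0,0,-4],[36,3.2,-10.5,0.6,0,0,-4],[36,3.2,-10.5,0.6,0,0,-4]]]'
python3 -m crank '[[[36,0.5,-10,0,5,0,0],[36,0.5,-10,0,5,0,0],[36,0.5,-10,0,5,0,0],[36,0.5,-10,0,5,0,0],[36,0.5,-10,0,5,0,0],[36,0.5,-10,0,5,0,0],[36,0.5,-10,0,5,0,0],[36,0.5,-10,0,5,0,0]]]'
```

```text
time_s: 1.43
eef_pos: [499.7, 81.2, 321.1]
tcp_rot: [0.7, 0.714, 0.0, -0.0]
contact_force: [0.6, -0.0, -0.4]
finger_gap: 0.421
grip_force: 0.0
time_s: 2.1
eef_pos: [513.0, -222.0, 319.6]
tcp_rot: [0.686, 0.695, 0.153, -0.151]
contact_force: [0.2, -1.3, 0.9]
finger_gap: 0.423
grip_force: 0.0
```

```bash
python3 -m crank '[[[36,0.4,0.2,-8,4,0,0],[36,0.4,0.2,-8,4,0,0],[36,0.4,0.2,-8,4,0,0],[36,0.4,0.2,-8,4,0,0],[36,0.4,0.2,-8,4,0,0],[36,0.4,0.2,-8,4,0,0],[36,0.4,0.2,-8,4,0,0],[36,0.4,0.2,-8,4,0,0]]]'
python3 - <<'E'
from h import *
a,d=env.read_camera("side"); cv2.imwrite("pics/s1.png",a); P=cloud("side",d)
q=P.reshape(-1,3); 
for y0 in range(-260,-140,10):
    m=(abs(q[:,0]-526)<50)&(q[:,1]>y0)&(q[:,1]<y0+10)&(q[:,2]>12)&(q[:,2]<190)
    if m.sum(): print(y0,m.sum(),q[m].min(0).round(),q[m].max(0).round())
print(env.sense()["joints"],env.sense()["eef_pos"])
E
```

```text
time_s: 2.77
eef_pos: [526.0, -209.3, 80.0]
tcp_rot: [0.647, 0.659, 0.273, -0.27]
contact_force: [0.1, -0.0, -0.2]
finger_gap: 0.424
grip_force: 0.0
-260 34 [ 476. -260.  103.] [ 505. -250.  155.]
-250 21 [ 477. -250.  100.] [ 504. -240.  140.]
-240 7 [ 476. -240.  106.] [ 501. -233.  128.]
-230 2 [ 480. -229.   81.] [ 491. -221.  114.]
-220 10 [ 493. -218.   67.] [ 502. -211.   86.]
-210 8 [ 492. -210.   75.] [ 498. -201.   86.]
-200 1 [ 499. -200.   78.] [ 499. -200.   78.]
[ 0.24998839  0.85701148  0.66324634  1.43079488 -0.9449909   1.74482334
  1.12057297] [ 526.82406983 -210.30846351   82.12797902]
```

View pics/s1.png

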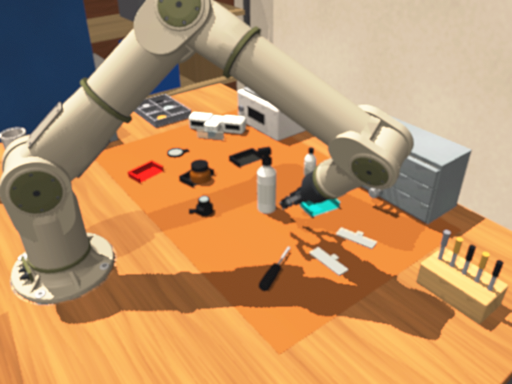

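The picture shows the gripper at about (290,198), tilted and behind the bottle at (266,190), clear of everything. Next is the descent to pushing height.

```bash
python3 -m crank '[[[36,0,0,-1,0,0,0],[36,0,0,-1.5,0,0,0],[36,0,0,-1.7,0,0,0],[36,0,0,-1.9,0,0,0],[36,0,0,-1.9,0,0,0]]]'
python3 - <<'E'
from h import *
a,d=env.read_camera("side"); cv2.imwrite("pics/s2.png",cv2.resize(a[140:240,230:350],None,fx=6,fy=6,interpolation=cv2.INTER_CUBIC))
print(env.sense()["eef_pos"])
E
```

```text
time_s: 3.23
eef_pos: [526.9, -210.1, 24.5]
tcp_rot: [0.647, 0.66, 0.273, -0.268]
contact_force: [0.0, 0.5, 0.7]
finger_gap: 0.423
grip_force: 0.0
[ 527.00050282 -210.27939688   24.92880138]
```

View pics/s2.png

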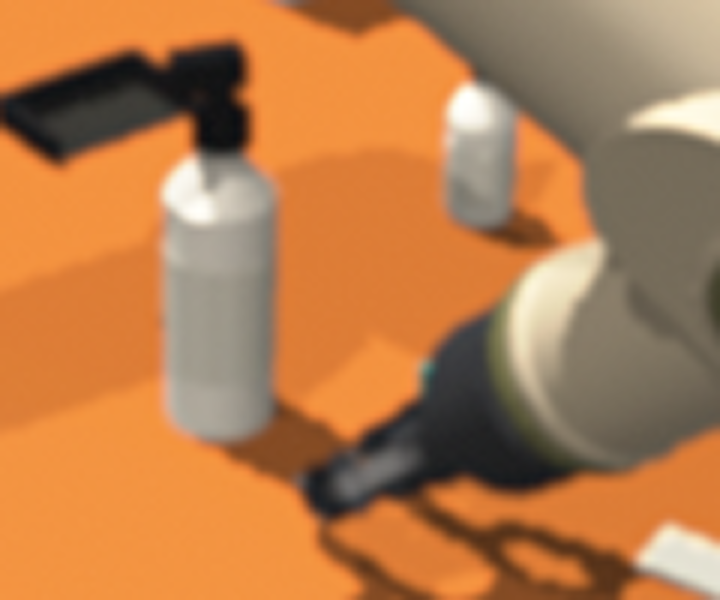

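The crop shows the fingertips low, at about (315,495), just above the bench and behind the bottle (base at (220,430)). I'll close in and start pushing.

```bash
python3 -m crank '[[[36,0,0.5,0,0,0,0],[36,0,1,0,0,0,0],[36,0,1.3,0,0,0,0],[36,0,1.6,0,0,0,0],[36,0,1.8,0,0,0,0],[36,0,2.0,0,0,0,0],[36,0,2.2,0,0,0,0],[36,0,2.4,0,0,0,0]]]'
python3 -m crank '[[[36,0.1,0.2,0,0,0,0],[36,0.2,0.4,0,0,0,0],[36,0.3,0.6,0,0,0,0],[36,0.4,0.8,0,0,0,0],[36,0.5,1,0,0,0,0],[36,0.6,1.2,0,0,0,0],[36,0.7,1.4,0,0,0,0],[36,0.7,1.4,0,0,0,0]]]'
cat > spray.py <<'E'
from h import *
import sys
for n in("side","top"):
    a,d=env.read_camera(n); q=cloud(n,d).reshape(-1,3); g=a.reshape(-1,3).astype(int)
    if len(sys.argv)>1: cv2.imwrite(f"pics/{n}_{sys.argv[1]}.png",a)
    e=env.sense()["eef_pos"]; w=(g.min(1)>85)&(np.ptp(g,axis=1)<45)
    near=(abs(q[:,0]-e[0])<60)&(q[:,1]>e[1]-5)&(q[:,1]<e[1]+85)
    for lo,hi in((30,60),(60,90),(90,117)):
        s=q[near&w&(q[:,2]>lo)&(q[:,2]<hi)]
        if len(s)>8:
            A=np.c_[2*s[:,:2],np.ones(len(s))]; c=np.linalg.lstsq(A,(s[:,:2]**2).sum(1),rcond=None)[0]
            print(n,lo,len(s),"axis",c[:2].round(1),"r",np.sqrt(c[2]+c[:2]@c[:2]).round(1))
    s=q[near&(q[:,2]>160)&(q[:,2]<195)]; print(n,"head",len(s),s.mean(0).round(1),s[:,2].max().round())
print(e.round(1),env.sense()["contact_force"].round(1))
E
python3 spray.py 1
```

```text
time_s: 3.95
eef_pos: [526.8, -138.3, 24.1]
tcp_rot: [0.647, 0.66, 0.273, -0.267]
contact_force: [0.2, -1.6, 0.9]
finger_gap: 0.427
grip_force: 1.1
time_s: 4.62
eef_pos: [548.5, -94.0, 24.1]
tcp_rot: [0.646, 0.66, 0.274, -0.268]
contact_force: [0.6, -0.9, -0.2]
finger_gap: 0.422
grip_force: 0.4
side 30 119 axis [542.3 -68.3] r 20.1
side 60 155 axis [543.6 -66.3] r 22.0
side 90 142 axis [544.6 -66. ] r 22.1
side head 130 [537.7 -67.5 179.5] 191.0
top 30 33 axis [552.3 -71.7] r 36.0
top 60 23 axis [545.4 -62.4] r 25.3
top 90 50 axis [544.8 -62.1] r 24.1
top head 144 [538.6 -60.6 186.9] 193.0
[547.9 -95.4  24. ] [-0.6 -0.  -0.6]
```

View pics/side_1.png

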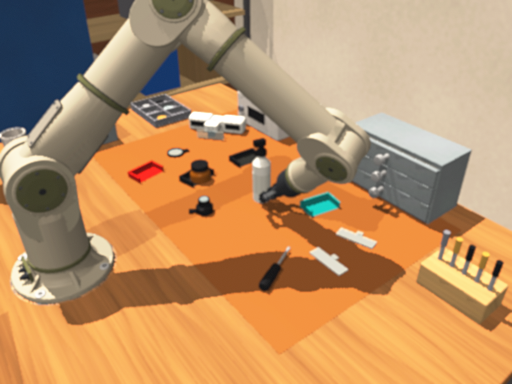

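The bottle at about (262,178) is upright and cradled by the fingers, so I carry on diagonally.

```bash
python3 -m crank '[[[36,0.2,0.3,0,0,0,0],[36,0.4,0.6,0,0,0,0],[36,0.6,0.9,0,0,0,0],[36,0.8,1.2,0,0,0,0],[36,1,1.5,0,0,0,0],[36,1.2,1.8,0,0,0,0],[36,1.4,2.1,0,0,0,0],[36,1.6,2.4,0,0,0,0]]]'
python3 spray.py
```

```text
time_s: 5.38
eef_pos: [596.3, -22.9, 24.0]
tcp_rot: [0.647, 0.66, 0.273, -0.268]
contact_force: [-1.1, -1.4, -1.4]
finger_gap: 0.423
grip_force: 0.7
side 30 92 axis [590.2   3.6] r 20.9
side 60 145 axis [592.    5.1] r 22.5
side 90 133 axis [591.3   5.2] r 21.3
side head 113 [586.4   4.5 178.8] 190.0
top 30 18 axis [ 5.799e+02 -1.000e-01] r 21.5
top 90 19 axis [595.4  13.8] r 24.5
top head 150 [589.2  16.  186.1] 193.0
[596.8 -21.1  24.4] [ 0.3 -0.4 -0.3]
```

```bash
python3 -m crank '[[[36,0.2,0.3,0,0,0,0],[36,0.4,0.6,0,0,0,0],[36,0.6,0.9,0,0,0,0],[36,0.8,1.2,0,0,0,0],[36,1,1.5,0,0,0,0],[36,1.2,1.8,0,0,0,0],[36,1.4,2.1,0,0,0,0],[36,1.5,2.3,0,0,0,0]]]'
python3 spray.py 2
```

```text
time_s: 6.15
eef_pos: [641.5, 46.8, 24.1]
tcp_rot: [0.646, 0.66, 0.274, -0.268]
contact_force: [-0.4, -0.8, -0.8]
finger_gap: 0.425
grip_force: 0.7
side 30 80 axis [633.6  72.6] r 19.3
side 60 128 axis [634.9  73.2] r 20.3
side 90 112 axis [633.7  72.7] r 18.5
side head 106 [631.1  75.7 179.1] 190.0
top 30 12 axis [616.5  49.1] r 4.9
top 90 30 axis [636.4  81.8] r 22.1
top head 151 [632.2  82.9 186.3] 193.0
[641.2  47.2  24.3] [0.3 0.2 0. ]
```

View pics/side_2.png

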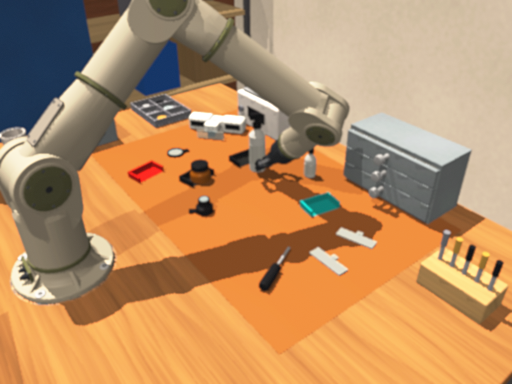

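The bottle is upright at about (257,150), in front of the bay mouth. Now straight in along +y.

```bash
python3 -m crank '[[[36,0,0.25,0,0,0,0],[36,0,0.5,0,0,0,0],[36,0,0.75,0,0,0,0],[36,0,1,0,0,0,0],[36,0,1.25,0,0,0,0],[36,0,1.5,0,0,0,0],[36,0,1.7,0,0,0,0],[36,0,1.8,0,0,0,0]]]'
python3 spray.py 3
python3 -m crank '[[[36,0,0.05,0,0,0,0],[36,0,0.1,0,0,0,0]]]'
```

```text
time_s: 6.92
eef_pos: [640.5, 100.6, 24.2]
tcp_rot: [0.646, 0.66, 0.273, -0.268]
contact_force: [-1.3, -0.4, -0.3]
finger_gap: 0.421
grip_force: 0.8
side 30 61 axis [633.6 126.9] r 20.1
side 60 122 axis [633.  124.7] r 18.8
side 90 113 axis [634.5 127.9] r 20.4
side head 98 [630.1 127.5 179.1] 191.0
top 30 9 axis [617.4 102.5] r 5.2
top 90 19 axis [634.9 133.4] r 22.2
top head 153 [630.2 133.2 185.6] 192.0
[640.6 100.2  24.2] [ 0.1 -1.  -0.2]
time_s: 7.18
eef_pos: [640.8, 101.5, 24.1]
tcp_rot: [0.647, 0.66, 0.273, -0.268]
contact_force: [0.1, -1.8, 0.8]
finger_gap: 0.417
grip_force: 0.8
```

```bash
python3 -m crank '[[[36,0,0.05,0,0,0,0],[36,0,0.1,0,0,0,0]]]'
```

```text
time_s: 7.35
eef_pos: [640.9, 104.2, 24.1]
tcp_rot: [0.647, 0.66, 0.273, -0.267]
contact_force: [0.2, -2.7, 1.8]
finger_gap: 0.42
grip_force: 0.9
```

```bash
python3 -m crank '[[[36,0,0.05,0,0,0,0],[36,0,0.1,0,0,0,0]]]'
```

```text
time_s: 7.52
eef_pos: [640.8, 107.7, 24.0]
tcp_rot: [0.647, 0.66, 0.273, -0.268]
contact_force: [-0.8, -2.2, -0.1]
finger_gap: 0.422
grip_force: 0.9
```

```bash
python3 -m crank '[[[36,0,0.05,0,0,0,0],[36,0,0.1,0,0,0,0]]]'
```

```text
time_s: 7.68
eef_pos: [640.7, 111.0, 24.0]
tcp_rot: [0.647, 0.66, 0.273, -0.268]
contact_force: [-1.1, -1.8, 1.3]
finger_gap: 0.422
grip_force: 0.9
```

```bash
python3 -m crank '[[[36,0,0.05,0,0,0,0],[36,0,0.1,0,0,0,0]]]'; python3 spray.py 4
```

```text
time_s: 7.85
eef_pos: [640.9, 112.1, 23.8]
tcp_rot: [0.648, 0.66, 0.273, -0.267]
contact_force: [-2.3, -11.7, 3.7]
finger_gap: 0.423
grip_force: 4.9
side 30 64 axis [631.7 135.4] r 18.0
side 60 115 axis [634.7 137.4] r 20.3
side 90 121 axis [634.5 137.8] r 20.4
side head 97 [630.4 138.  179.4] 191.0
top 30 9 axis [612.8 114.6] r 5.2
top 90 25 axis [637.2 142.7] r 23.9
top head 152 [630.3 143.  185.8] 192.0
[640.9 112.   23.9] [-1.2 -6.5  2.4]
```

```bash
python3 -c "
import cv2;a=cv2.imread('pics/top_4.png')[110:230,160:290];b=cv2.imread('pics/side_4.png')[90:190,200:330]
cv2.imwrite('pics/c4.png',cv2.hconcat([cv2.resize(a,(390,360),interpolation=2),cv2.resize(b,(400,360),interpolation=2)]))"
```

```text
(no output)
```

View pics/c4.png

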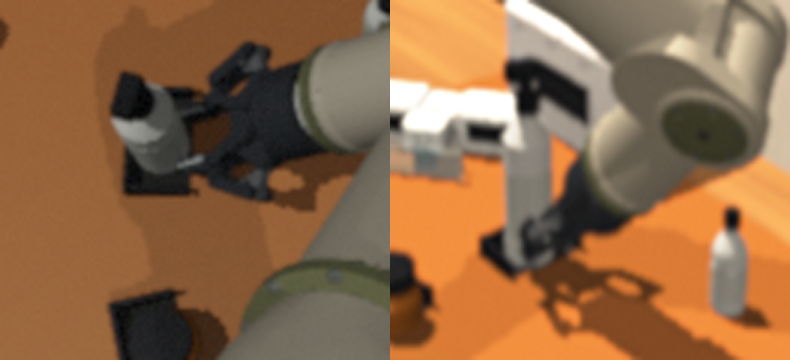

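The force jumped to about 12 N with the axis at y≈140, so the bottle is against the back wall. The crop shows it upright inside the bay. I'm backing straight out and checking.

```bash
python3 -m crank '[[[36,0,-0.1,0,0,0,0],[36,0,-0.3,0,0,0,0],[36,0,-0.6,0,0,0,0],[36,0,-1,0,0,0,0],[36,0,-1.5,0,0,0,0],[36,0,-2,0,0,0,0],[36,0,-2.5,0.2,0,0,0],[36,0,-2.5,0.2,0,0,0]]]'
python3 - <<'E'
from h import *
r=[]
for n,W in(("top",(110,230,160,290)),("side",(90,190,200,330))):
    a,d=env.read_camera(n); q=cloud(n,d).reshape(-1,3); g=a.reshape(-1,3).astype(int)
    m=(abs(q[:,0]-637)<40)&(abs(q[:,1]-140)<45)
    for lo,hi in((25,60),(60,90),(90,117)):
        s=q[m&(q[:,2]>lo)&(q[:,2]<hi)]
        A=np.c_[2*s[:,:2],np.ones(len(s))]; c=np.linalg.lstsq(A,(s[:,:2]**2).sum(1),rcond=None)[0]
        print(n,lo,len(s),c[:2].round(1),np.sqrt(c[2]+c[:2]@c[:2]).round(1),s.min(0).round(1),s.max(0).round(1))
    s=q[m&(q[:,2]>165)]; print("head",s.mean(0).round(1),s.max(0).round())
    r.append(cv2.resize(a[W[0]:W[1],W[2]:W[3]],(390,360),interpolation=2))
    for nm,c in(("drops",(736,-53)),("jar",(462,132))):
        s=q[(np.hypot(q[:,0]-c[0],q[:,1]-c[1])<45)&(q[:,2]>40)&(q[:,2]<100)]
        if len(s): print(nm,len(s),s.min(0).round(),s.max(0).round())
cv2.imwrite("pics/c5.png",cv2.hconcat(r)); print(env.sense()["eef_pos"],env.sense()["contact_force"])
E
```

```text
time_s: 8.62
eef_pos: [641.2, 32.7, 30.7]
tcp_rot: [0.649, 0.658, 0.273, -0.266]
contact_force: [0.0, -0.9, 0.8]
finger_gap: 0.426
grip_force: 0.0
top 25 63 [637.6 143. ] 25.1 [612.  117.5  26.4] [642.7 161.3  58.6]
top 60 66 [637.5 142.7] 24.9 [612.1 117.5  60. ] [646.5 160.3  90. ]
top 90 74 [637.5 142.9] 24.3 [612.1 118.   90.1] [648.2 162.  116.8]
head [630.4 143.3 187. ] [649. 155. 192.]
drops 199 [695. -71.  40.] [751. -26.  97.]
jar 385 [435. 108.  41.] [487. 160.  59.]
side 25 148 [636.8 138.7] 22.9 [610.2 112.8  25.2] [662.6 150.1  59.6]
side 60 135 [636.6 139. ] 22.5 [612.  112.8  60.2] [652.5 155.6  89.8]
side 90 127 [636.6 139.2] 22.2 [612.2 113.1  90.1] [660.2 157.9 116.8]
head [630.  138.2 180.3] [650. 153. 190.]
drops 145 [717. -75.  40.] [752. -41.  94.]
jar 193 [434. 103.  40.] [490. 160.  58.]
[641.13823921  37.12386164  30.36942849] [-0.93145942  0.48353339  0.00301087]
```

View pics/c5.png

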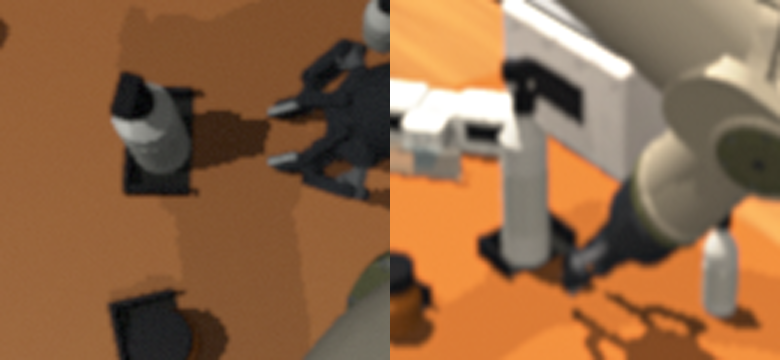

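The bottle stands upright at (637.5,143), seated against the back wall. The gripper is clear, and the drops bottle and jar read where they were.

```bash
python3 -c "
from rig import env
print(env.hand_in())"
```

```text
the job is handed in; nothing more can be done
None
```

I slid the spray bottle upright into the empty bay until it met the back wall, backed the gripper clear and handed the job in at about 9 s; the jar and short bottle measured unmoved at the final check.

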